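# Nest the drained pudding mould

### The arm

A 6-joint arm with a two-finger parallel gripper is mounted at the origin on a cart in front of the work surface, level with it; the furniture and walls round the work are solid. World frame = base frame: x ahead of the robot, y to its left, z up, the work surface at z = 0. Lengths are in m, angles in rad, forces in N, time in s.
With the tool pointing down it reaches from about 0.375 to 0.9 m from the base axis. Payload 3.1 kg.
Tool frame: the origin (TCP) lies midway between the tips of the shut fingers; the grasp point (between the pads) lies 19 mm behind it; z points along the fingers, y is the line along which they close (so a half turn about z gives the same grasp; the last joint's range is limited). The gripper opens to 85 mm and grips with 20 to 120 N. Pads are 22 mm wide; open, the fingers measure 114 mm over their backs; the gripper's body (76 mm by 85 mm) begins 54 mm behind the grasp point. The pads swing forward as they close: fully open they stand 13 mm farther back than shut.
Start: joints at [-1.327, 0.527, 1.433, -0, 1.181, -0.178], TCP at [0.256, -0.57, 0.231] pointing down, gripper open.
Joint ranges: [-3.08, 3.08], [-0.75, 2.2], [0.22, 2.44], [-1.43, 4.57], [0, 2.65], [-2.85, 2.85]. Speed limits (rad/s): [2.79, 2.79, 3.14, 3.14, 3.14, 3.14].

### API

Orientations are given as a unit quaternion [x, y, z, w].
In Python, from station import manip gives the robot as it stands.
- The arm moves only by the tool drive_tool, never from a script. Its argument "motion" is a list that holds one entry, the list of rows, each a list of 5 numbers: the finger opening in mm, from 0 to 85.4, then the shift along the tool's x, y, z in units of 30 mm (1.0 is 30 mm), then the turn about the tool's z in units of 8 degrees (1.0 is 8 degrees). In form: [[[fingers, x, y, z, yaw], ...]]. A call has 1 to 10 rows; each row is the pose to reach, as a shift and turn from the pose commanded when the call began, along the tool's axes at that moment; what a row does not reach only later rows make up. A row lasts 1/10 s, in which the tool goes at most 50 mm and 8.59 degrees, less where a joint would pass 70% of its speed; a pose out of reach is approached as far as the arm can. A call with a gripper value outside its range is refused whole. The fingers move at their own pace and stop on an object; "squeeze" is the grip in N (left out, the last holds). Time passes only in rows, so rows that repeat a pose let the fingers close. It gives the time, the measured TCP pose, the force, the opening and the grip force at its end, in the units of the state.
- manip.sense(): the state, without advancing time (a new reading comes with each control period).
- manip.snapshot(name): name is "scene" or "side" or "wrist"; returns the picture (480x640x3 uint8, red, green, blue); there is no depth.
- manip.camera_model(name): a dict with "fov_y" (degrees; the focal length in pixels is half the picture's height over the tangent of half this angle, whatever the lens; pixels are square), "cx", "cy" (the principal point, pixels), "origin" and "orientation" of the camera in the world. Camera axes: x right, y up, looking along -z (the intrinsics and any distortion apply to the point x, -y, -z); pixel columns grow to the right and rows downward; lengths in m; the calibration is good to about 2 mm. A picture is of the moment at which its call begins: read the wrist's pose just before it. camera_model takes no time and is no camera call; for the wrist camera it gives the pose at the moment of the call.
- manip.sign_off(): hands the job in; it is judged then, once.
The state is a dict: "t": time; "q": joint angles; "qd": joint speeds; "tau": joint torques, N m; "tcp_pos": TCP position; "tool_rot": TCP orientation; "force": force on the tool from outside, world axes, zero at the start; "ft_torque": the same for the moment, N m; "finger_gap": opening from 0.0 (shut) to 1.0 (fully open); "gripper_force": force on a finger pad.
Only numpy, scipy, OpenCV 4.12 (cv2) and the standard library are available. Lean on these libraries where they do the work, as an engineer would, in place of code of your own. Each camera call takes 0.05 s, during which the arm holds its last target. There are 200 camera calls.

### The job

The washed pudding moulds are dry: turn over the tapered one that is draining mouth down on the mat and set it gently, mouth up, into the nest of two tapered moulds on the worktop, pushed home so that its collar sits on the rim of the one below. The two straight-sided tins will not nest: leave them standing as they are, and leave the jar, the timer and the spoon alone. The nest stays upright in its place.

Things in the scene. Friction and masses are not known exactly. Their poses are not given: they have to be found in the camera images.
- drained_mould: the mould to nest: plain aluminium, tapered, 80 mm high, about 90 g. Origin at the centre of its closed foot, z axis from foot to mouth. Body 40 mm across at the foot (z = 0), 58 mm at z = 62 mm, wall 2 mm; then a collar to z = 80 mm, 66 mm across outside, 60 mm inside. It starts mouth down on the mat: z axis down, narrow foot on top, origin 84 mm above the worktop, in either draining place.
- drained_mould_rim (a point): centre of that mould's mouth, on its axis, level with the rim, 80 mm from the foot. Laid on its side the mould rests on its foot edge and collar, its axis rising 12 degrees from foot to mouth; the collar's axis is then 33 mm above the surface it lies on. Light friction keeps it from rolling unless pushed.
- nest_upper: upper mould of the nest, same shape and size as drained_mould, mouth up inside nest_lower, its origin 18 mm above that one's, its rim 98 mm above the worktop. Origin at the centre of its closed foot, z axis from foot to mouth. A like mould drops in, centring itself from up to 9 mm off, with 0.5 mm play at the end; its origin is then 18 mm above this one's, its collar on this rim.
- nest_lower: lower mould of the nest, same shape and size, standing mouth up on the worktop. Origin at the centre of its closed foot, z axis from foot to mouth. The nest and standing_tin are loose and change places. A microwave 0.25 m high stands behind them, its front with bar and knobs at x = 0.63 m here. Wall cabinets hang 0.46 m above the worktop, at the left (y over 0.08 m) from x = 0.45 m on.
- drained_tin: plain aluminium straight-sided tin, 80 mm high, 62 mm across with a collar 66 mm across on its upper 18 mm: its foot does not go into a tapered mould. Origin at the centre of its closed foot, z axis from foot to mouth. It drains mouth down on the mat beside drained_mould (z axis down, broad foot on top) and stays there.
- standing_tin: second straight-sided tin, same shape and size as drained_tin, standing mouth up on the worktop about 0.11 m from the nest. Origin at the centre of its closed foot, z axis from foot to mouth. It stays there.
- drying_mat: grey ribbed drying mat, 160 x 338 mm and 4 mm thick, fixed to the worktop. Origin at the centre of its underside, y axis along its length; the draining places lie 0.18 m apart along y.
- honey_jar: jar with a red lid, 62 mm across, 86 mm high, loose. Origin at the centre of its underside. A bystander.
- egg_timer: red wind-up kitchen timer, 66 mm across, 59 mm high, loose. Origin at the centre of its underside. A bystander.
- teaspoon: teaspoon, 139 x 30 x 10 mm, lying on the worktop, loose. Origin under its middle, x axis along it. A bystander.

How it is judged:
By the outcome, as a careful person would: the job done as asked, in the order asked, and still so for the second after the job is handed in, with the robot touching nothing.
It also fails if it takes over 61 s, if anything falls off the work surface, if the arm or the gripper's body presses on something with over 40 N, if the wrist force passes 120 N, or if a joint passes its speed limit or range.

## Working session

There is one attempt and no reset: what is moved stays moved. The work goes in short steps, Python scripts to look and compute and a tool call to move; the robot and the scene stay as the last step left them, time stands still between calls to the robot, and variables do not carry over. Pictures are saved under pics/ and viewed, at most 10 in all, crops included, and the job is handed in when it is done.

Besides the shell and the picture viewer there is one more tool, called after "Call:" as name(argument=value, ...) on one line, values as JSON. drive_tool: Moves the arm, as the interface text tells. Its arguments: {"type":"object","properties":{"motion":{"type":"array","items":{"type":"array","items":{"type":"array","items":{"type":"number"}}}},"squeeze":{"type":"number"}},"required":["motion"]}

```bash
mkdir -p pics; ls; python3 - <<'E'
from station import manip
import cv2
s=manip.sense();print(s)
for n in("scene","side","wrist"):
    m=manip.camera_model(n);print(n,m)
    cv2.imwrite(f"pics/{n}0.png",manip.snapshot(n)[:,:,::-1])
E
```

```text
pics
{'t': 0.0, 'q': array([-1.32649623e+00,  5.28459384e-01,  1.43393585e+00, -4.02592332e-05,
        1.18138295e+00, -1.78529600e-01]), 'qd': array([ 0.0006903 ,  0.00113391, -0.00172827,  0.00032988, -0.00085486,
        0.00062649]), 'tau': array([ 4.66799565e-05, -4.42353308e+01, -1.78028870e+01, -1.99877095e-04,
        8.24765302e-03,  1.17956282e-05]), 'tcp_pos': array([ 0.25628418, -0.56923644,  0.23032711]), 'tool_rot': array([ 9.77732805e-01,  2.09850821e-01, -5.45335305e-05, -1.09156324e-03]), 'force': array([-1.16493525, -0.00552871,  0.06045767]), 'ft_torque': array([0.07451494, 0.01273089, 0.03723554]), 'gripper_force': 0.0, 'finger_gap': 1.0010103300566282}
scene {'fov_y': 52.650224819741126, 'cx': 315.1628205617162, 'cy': 234.10773098303162, 'origin': array([ 0.471339  , -0.76910018,  0.80225823]), 'orientation': array([ 0.36742826, -0.01224146, -0.04209902,  0.92901792])}
side {'fov_y': 45.46451817418301, 'cx': 325.89445387943005, 'cy': 235.6709441794919, 'origin': array([-0.23476766, -0.62363029,  0.98282738]), 'orientation': array([ 0.350115  , -0.18379364, -0.43217042,  0.81047401])}
wrist {'fov_y': 66.52800849334103, 'cx': 315.5238174192738, 'cy': 238.97089968366674, 'origin': array([ 0.32128735, -0.54101614,  0.37306089]), 'orientation': array([-0.11832707,  0.07745629, -0.53767411,  0.83120742])}
```

View pics/scene0.png

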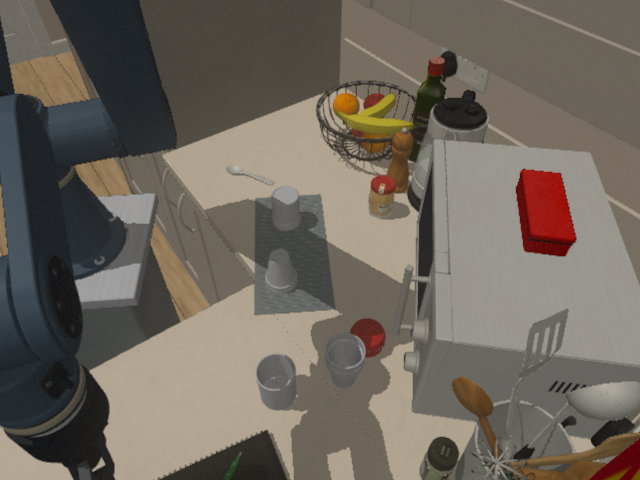

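View pics/side0.png

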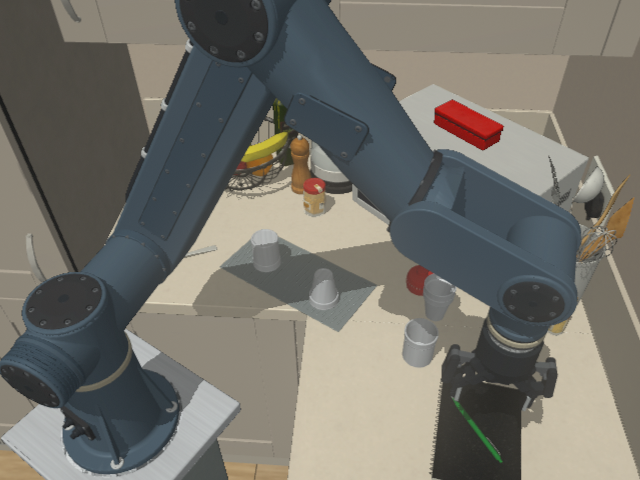

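The scene view shows the tapered mould mouth down at about (281,270), the drained tin at (286,208), the nest at (346,360) and the standing tin at (276,381). In the side view they are at (324,288), (265,250), (438,297) and (420,342). I'll magnify these to get finer pixel positions.

```bash
python3 - <<'E'
import cv2,numpy as np
a=cv2.imread("pics/scene0.png");b=cv2.imread("pics/side0.png")
def c(im,x,y,w,h,f=4): return cv2.resize(im[y:y+h,x:x+w],None,fx=f,fy=f,interpolation=cv2.INTER_CUBIC)
A=np.hstack([c(a,250,240,80,75),c(a,310,325,120,75)])
B=np.hstack([c(b,285,260,80,75),c(b,390,260,120,75)])
cv2.imwrite("pics/crop0.png",np.vstack([A,B]))
E
```

```text
(no output)
```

View pics/crop0.png

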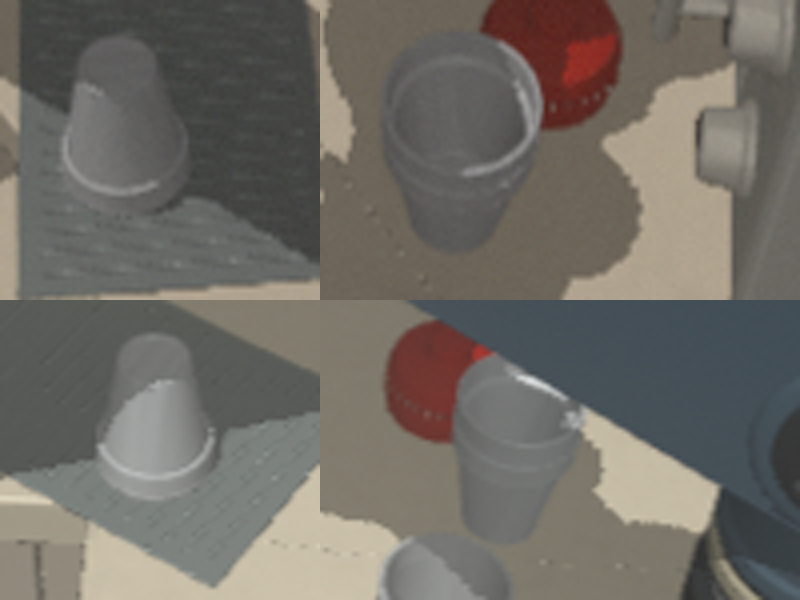

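The crop shows the drained mould's foot disc centred at scene (279.5,254.5) and side (323.8,273.3). The nest's top rim is centred at scene (345.8,351.2) and side (439.8,284.5).

```bash
cat > h.py <<'E'
import numpy as np
from scipy.spatial.transform import Rotation as R
def K(m): return 240/np.tan(np.radians(m["fov_y"])/2)
def ray(m,p):
    d=np.array([(p[0]-m["cx"])/K(m),-(p[1]-m["cy"])/K(m),-1]); d=R.from_quat(m["orientation"]).apply(d)
    return np.array(m["origin"]),d/np.linalg.norm(d)
def tri(*rs):
    A=sum(np.eye(3)-np.outer(d,d) for o,d in rs); b=sum((np.eye(3)-np.outer(d,d))@o for o,d in rs)
    x=np.linalg.solve(A,b); return x,max(np.linalg.norm(np.cross(x-o,d)) for o,d in rs)
def plane(r,z): o,d=r; return o+d*(z-o[2])/d[2]
def proj(m,X):
    c=R.from_quat(m["orientation"]).inv().apply(np.atleast_2d(X)-m["origin"]); f=K(m)
    return np.c_[m["cx"]-f*c[:,0]/c[:,2], m["cy"]+f*c[:,1]/c[:,2]]
def circ(c,r,n=60):
    t=np.linspace(0,2*np.pi,n); return np.c_[c[0]+r*np.cos(t),c[1]+r*np.sin(t),0*t+c[2]]
E
python3 - <<'E'
from station import manip; from h import *
np.set_printoptions(precision=4,suppress=True)
a=manip.camera_model("scene");b=manip.camera_model("side")
for n,p,q,z in [("foot",(279.5,254.5),(323.8,273.3),.084),("nestrim",(345.8,351.2),(439.8,284.5),.098),("tinrim",(276,369),(421,333),.08),("dtin foot",(285,195),(264,237),.084)]:
    print(n,*tri(ray(a,p),ray(b,q)),plane(ray(a,p),z),plane(ray(b,q),z))
print("collar ctr low, mat corners")
for p in [(255,314),(335,307),(256,197),(323,194)]: print(plane(ray(a,p),.004))
for n,p,z in[("jar",(382,183),.086),("timer",(367,337),.03),("spoon",(250,175),.005)]: print(n,plane(ray(a,p),z))
s=manip.sense();print(R.from_quat(s["tool_rot"]).as_matrix())
for c,r in [((0,0,0),0)]: pass
E
```

```text
foot [ 0.4497 -0.151   0.0876] 0.0015842553668102984 [ 0.45   -0.1459  0.084 ] [ 0.4512 -0.1508  0.084 ]
nestrim [ 0.5503 -0.3734  0.0946] 0.00010502403795811543 [ 0.5499 -0.3751  0.098 ] [ 0.5472 -0.3744  0.098 ]
tinrim [ 0.4338 -0.3892  0.0763] 0.004201133299113273 [ 0.4352 -0.3867  0.08  ] [ 0.4285 -0.3942  0.08  ]
dtin foot [0.4685 0.0255 0.0841] 0.00012119781816678028 [0.4685 0.0254 0.084 ] [0.4687 0.0257 0.084 ]
collar ctr low, mat corners
[ 0.3942 -0.2256  0.004 ]
[ 0.5519 -0.2237  0.004 ]
[0.3976 0.1135 0.004 ]
[0.5609 0.1086 0.004 ]
jar [0.6869 0.0422 0.086 ]
timer [ 0.5996 -0.312   0.03  ]
spoon [0.3827 0.197  0.005 ]
[[ 0.9119  0.4103 -0.0004]
 [ 0.4103 -0.9119  0.0016]
 [ 0.0003 -0.0016 -1.    ]]
```

Call:
drive_tool(motion=[[[85,1.2,-1.0,0,-1],[85,2.4,-2.0,0,-2],[85,3.6,-3.0,0,-3],[85,4.8,-4.1,0,-4],[85,6.0,-5.1,0,-5],[85,7.1,-6.2,0,-6],[85,8.2,-7.2,0,-7],[85,9.3,-8.2,0,-8],[85,10.5,-9.2,0,-9],[85,11.6,-10.1,0,-10]]])

```text
t: 1.15
tcp_pos: [0.4498, -0.1487, 0.2313]
tool_rot: [0.612, 0.791, 0.0, -0.0]
force: [0.2, -1.9, -0.7]
finger_gap: 0.993
gripper_force: 0.0
```

Call:
drive_tool(motion=[[[85,0,0,0,-1],[85,0,0,0,-2],[85,0,0,0,-3],[85,0,0,0,-4],[85,0,0,0,-5],[85,0,0,0,-6],[85,0,0,0,-7],[85,0,0,0,-8],[85,0,0,0,-9],[85,0,0,0,-9.5]]])

```text
t: 2.15
tcp_pos: [0.4493, -0.1507, 0.2311]
tool_rot: [-0.004, 1.0, 0.0, -0.0]
force: [-0.7, 0.4, -0.3]
finger_gap: 0.993
gripper_force: 0.0
```

```bash
python3 - <<'E'
from station import manip; from h import *
import cv2
np.set_printoptions(precision=4,suppress=True)
s=manip.sense();print(s["t"],s["tcp_pos"],s["q"]);print(R.from_quat(s["tool_rot"]).as_matrix())
m=manip.camera_model("wrist");a=manip.snapshot("wrist");print(m)
cv2.imwrite("pics/w1.png",a[:,:,::-1])
cv2.imwrite("pics/s1.png",manip.snapshot("scene")[:,:,::-1])
E
```

```text
2.15 [ 0.4493 -0.1507  0.2311] [-0.56    0.3257  1.8003  0.      1.0161 -2.1388]
[[-1.     -0.008  -0.0004]
 [-0.008   1.      0.0003]
 [ 0.0004  0.0003 -1.    ]]
{'fov_y': 66.52800849334103, 'cx': 315.5238174192738, 'cy': 238.97089968366674, 'origin': array([ 0.3785, -0.1519,  0.3738]), 'orientation': array([-0.0992, -0.0996,  0.7027,  0.6975])}
```

View pics/w1.png

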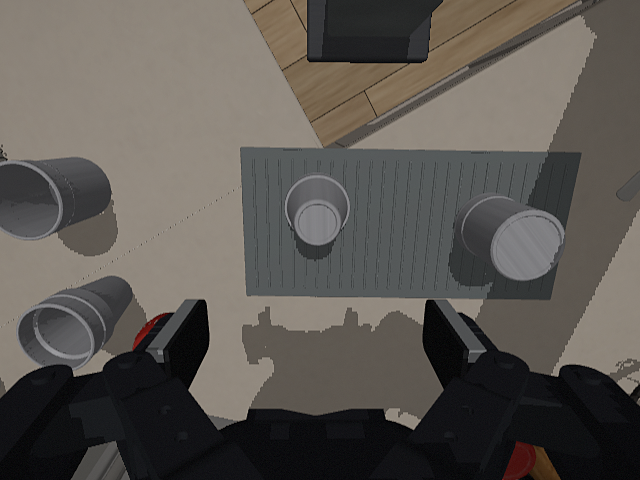

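The wrist picture shows the drained mould's foot disc at (318,223), the nest rim around (65,333), the standing tin's rim near (30,201) and the drained tin's foot at (527,245).

```bash
python3 - <<'E'
from station import manip; from h import *
np.set_printoptions(precision=4,suppress=True)
a=manip.camera_model("scene");b=manip.camera_model("side");w=manip.camera_model("wrist")
for n,p,q,v,z in [("foot",(279.5,254.5),(323.8,273.3),(318,223),.084),("nestrim",(345.8,351.2),(439.8,284.5),(65,333),.098),("tinrim",(276,369),(421,333),(30,201),.08),("dtin foot",(285,195),(264,237),(527,245),.084)]:
    print(n,*tri(ray(a,p),ray(b,q),ray(w,v)),plane(ray(w,v),z))
for p in[(240,148),(248,296),(580,152),(551,299)]:print(plane(ray(w,p),.004))
for p in[(342,147),(320,137),(600,0)]:print("edge",plane(ray(w,p),0))
E
```

```text
foot [ 0.4494 -0.1501  0.0867] 0.0018698745349952424 [ 0.449  -0.1495  0.084 ]
nestrim [ 0.5504 -0.3716  0.0904] 0.0031655413164860453 [ 0.5423 -0.3637  0.098 ]
tinrim [ 0.434  -0.3884  0.0746] 0.004333022320333652 [ 0.4324 -0.3834  0.08  ]
dtin foot [0.4679 0.0245 0.0845] 0.0011381296045892804 [0.4672 0.0238 0.084 ]
[ 0.393  -0.2259  0.004 ]
[ 0.5515 -0.2256  0.004 ]
[0.3958 0.1086 0.004 ]
[0.554  0.1089 0.004 ]
edge [ 0.3919 -0.1255  0.    ]
edge [ 0.3824 -0.1473  0.    ]
edge [0.2636 0.1022 0.    ]
```

Call:
drive_tool(motion=[[[85,0,0,1.5,0],[85,0,0,3.0,0],[85,0,0,4.4,0],[85,0,0,5.4,0],[85,0,0,6.0,0],[30,0,0,6.05,0],[30,0,0,6.05,0],[30,0,0,6.05,0],[30,0,0,6.05,0],[30,0,0,6.05,0]]], squeeze=20)

```text
t: 3.25
tcp_pos: [0.4503, -0.1513, 0.0509]
tool_rot: [-0.002, 1.0, -0.001, 0.001]
force: [0.4, -1.3, 2.4]
finger_gap: 0.543
gripper_force: 20.8
```

Call:
drive_tool(motion=[[[30,0,0,0,0],[30,0,0,0,0],[30,0,0,0,0]]])

```text
t: 3.55
tcp_pos: [0.4503, -0.1513, 0.0508]
tool_rot: [-0.002, 1.0, -0.001, 0.001]
force: [-0.5, -0.7, 6.9]
finger_gap: 0.548
gripper_force: 21.4
```

Call:
drive_tool(motion=[[[30,-0.18,0,-0.03,0],[30,-0.36,0,-0.09,0],[30,-0.55,0,-0.14,0],[30,-0.75,0,-0.19,0],[30,-0.95,0,-0.22,0],[30,-1.15,0,-0.23,0],[30,-1.35,0,-0.21,0],[30,-1.54,0,-0.19,0]]])

```text
t: 4.35
tcp_pos: [0.4962, -0.1506, 0.0554]
tool_rot: [-0.002, 1.0, 0.0, -0.0]
force: [1.0, -0.5, -0.7]
finger_gap: 0.543
gripper_force: 20.4
```

```bash
python3 - <<'E'
from station import manip; from h import *
import cv2
a=manip.snapshot("scene")[220:345,230:400,::-1];b=manip.snapshot("side")[210:335,240:410,::-1]
cv2.imwrite("pics/p2.png",cv2.resize(np.hstack([a,b]),(800,294),interpolation=cv2.INTER_CUBIC))
E
```

```text
(no output)
```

View pics/p2.png

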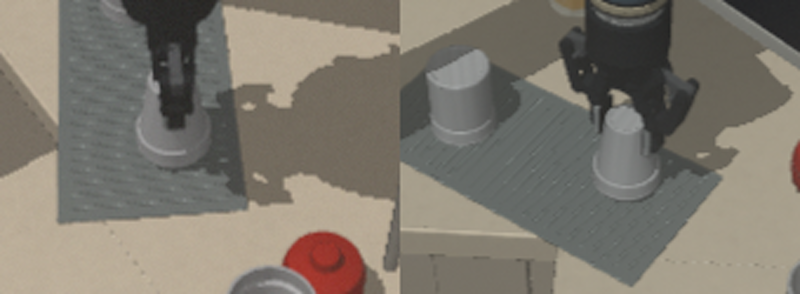

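The mould slid upright between the pads instead of tipping. In the scene crop it stands at about (172,135), lifted clear of the mat. I'll carry it off the mat's right edge, turn the closing line along x, and hook the rim on the mat's 4 mm step.

Call:
drive_tool(motion=[[[30,0.1,0,-0.5,1],[30,0.2,-0.4,-0.6,2],[30,0.3,-1.0,-0.6,3],[30,0.5,-1.6,-0.6,4],[30,0.6,-2.2,-0.6,5],[30,0.7,-2.8,-0.6,6],[30,0.8,-3.3,-0.6,7],[30,0.87,-3.7,-0.6,8],[30,0.87,-4.0,-0.6,9],[30,0.87,-4.0,-0.6,10]]])

```text
t: 5.45
tcp_pos: [0.4699, -0.2722, 0.0734]
tool_rot: [0.644, 0.765, -0.0, 0.0]
force: [0.4, 0.1, -0.3]
finger_gap: 0.541
gripper_force: 20.7
```

Call:
drive_tool(motion=[[[30,0,0,0,1.2],[30,0,0,0.3,1.2],[30,0,0,0.6,1.2],[30,0,0,0.77,1.2],[30,0,0,0.87,1.2],[30,0,0,0.87,1.2]]])

```text
t: 6.05
tcp_pos: [0.4698, -0.2703, 0.0471]
tool_rot: [0.703, 0.711, -0.0, -0.001]
force: [-0.6, 0.0, 0.1]
finger_gap: 0.547
gripper_force: 20.7
```

Call:
drive_tool(motion=[[[30,0.2,0,0.03,0],[30,0.37,0,0.03,0],[30,0.45,0,0.02,0],[30,0.55,0,-0.02,0],[30,0.73,0,-0.08,0],[30,0.92,0,-0.14,0],[30,1.12,0,-0.18,0]]])

```text
t: 6.75
tcp_pos: [0.472, -0.2397, 0.0548]
tool_rot: [0.703, 0.711, -0.0, 0.004]
force: [-0.1, -5.0, 10.9]
finger_gap: 0.547
gripper_force: 24.9
```

```bash
python3 - <<'E'
from station import manip; from h import *
import cv2
a=manip.snapshot("scene")[220:370,230:400,::-1];b=manip.snapshot("side")[210:360,280:450,::-1]
cv2.imwrite("pics/p3.png",cv2.resize(np.hstack([a,b]),(800,352),interpolation=cv2.INTER_CUBIC))
E
```

```text
(no output)
```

View pics/p3.png

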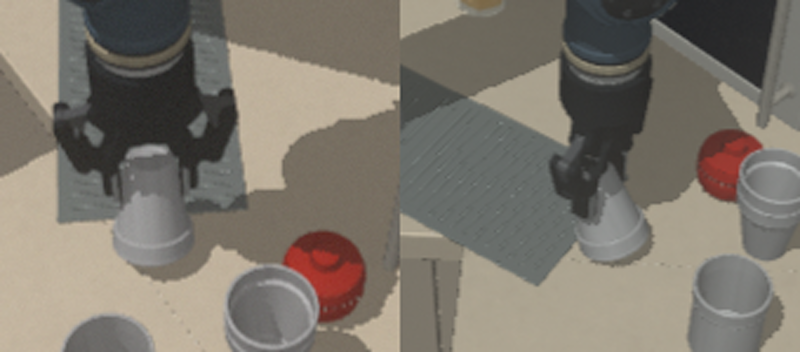

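Hooked on the step, the mould now leans about 20° with its foot toward +y (side crop, around (608,225)). I'll continue the arc.

Call:
drive_tool(motion=[[[30,0.2,0,0,0],[30,0.4,0,0,0],[30,0.6,0,0.02,0],[30,0.8,0,0.05,0],[30,1.0,0,0.1,0],[30,1.18,0,0.17,0],[30,1.37,0,0.25,0],[30,1.54,0,0.34,0]]])

```text
t: 7.65
tcp_pos: [0.4695, -0.1902, 0.043]
tool_rot: [0.703, 0.711, 0.0, 0.0]
force: [0.0, 1.1, 2.1]
finger_gap: 0.539
gripper_force: 23.9
```

Call:
drive_tool(motion=[[[30,0.17,0,0.11,0],[30,0.32,0,0.24,0],[30,0.46,0,0.38,0],[30,0.6,0,0.52,0],[30,0.71,0,0.67,0],[30,0.71,0,0.67,0]]])

```text
t: 8.25
tcp_pos: [0.4688, -0.1696, 0.023]
tool_rot: [0.703, 0.711, -0.0, 0.0]
force: [-1.0, 1.0, 11.3]
finger_gap: 0.54
gripper_force: 18.9
```

```bash
python3 - <<'E'
from station import manip; from h import *
import cv2
a=manip.snapshot("scene")[220:370,230:400,::-1];b=manip.snapshot("side")[210:360,280:450,::-1]
cv2.imwrite("pics/p4.png",cv2.resize(np.hstack([a,b]),(800,352),interpolation=cv2.INTER_CUBIC))
E
```

```text
(no output)
```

View pics/p4.png

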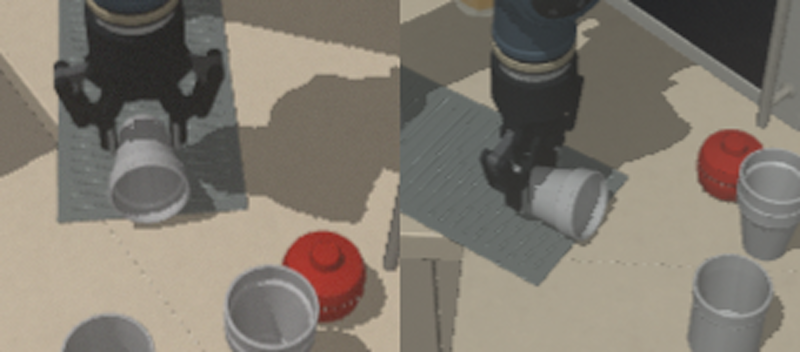

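The mould now lies at about 80° tilt, mouth toward −y, held near its foot. Next I'll open, rise and look.

Call:
drive_tool(motion=[[[55,0,0,0,0],[60,0,0,0,0],[85,0,0,0,0],[85,0,0,0,0],[85,0,0,-1,0],[85,0,0,-2.5,0],[85,0,0,-4,0],[85,-0.8,0,-4.5,0],[85,-1.6,0,-4.5,0],[85,-1.6,0,-4.5,0]]])

```text
t: 9.35
tcp_pos: [0.4708, -0.2208, 0.1586]
tool_rot: [0.704, 0.71, 0.0, 0.003]
force: [0.6, 1.1, 0.6]
finger_gap: 0.994
gripper_force: 0.0
```

```bash
python3 - <<'E'
from station import manip; from h import *
import cv2
np.set_printoptions(precision=4,suppress=True)
s=manip.sense();print(s["t"],s["tcp_pos"],s["tool_rot"])
m=manip.camera_model("wrist");print(m)
a=manip.snapshot("wrist")[:,:,::-1]
b=manip.snapshot("scene")[:,:,::-1];cv2.imwrite("pics/s5.png",b);cv2.imwrite("pics/w5.png",a)
c=cv2.resize(b[225:345,220:380],(640,480),interpolation=cv2.INTER_CUBIC)
cv2.imwrite("pics/p5.png",cv2.resize(np.hstack([a,c]),(800,300),interpolation=cv2.INTER_AREA))
E
```

```text
9.35 [ 0.4708 -0.2208  0.1586] [0.7041 0.7101 0.     0.0026]
{'fov_y': 66.52800849334103, 'cx': 315.5238174192738, 'cy': 238.97089968366674, 'origin': array([ 0.4698, -0.1498,  0.301 ]), 'orientation': array([-0.1433, -0.0021,  0.0038,  0.9897])}
```

View pics/p5.png

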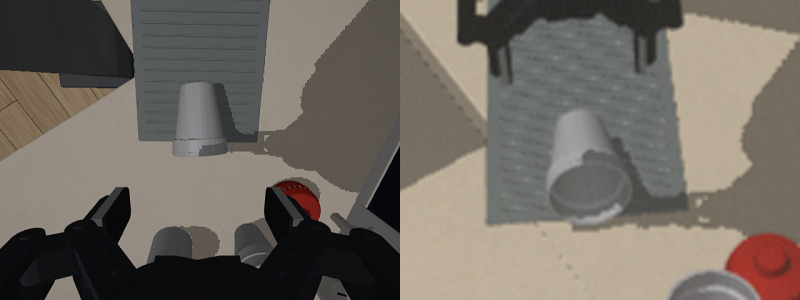

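In the wrist half, the mould lies with its foot at about (315,135) and its rim edge at about (320,245) in full-size pixels. Its axis is nearly along y. The rim ellipse in the scene picture is centred at about (296,301).

```bash
python3 - <<'E'
from station import manip; from h import *
np.set_printoptions(precision=4,suppress=True)
a=manip.camera_model("scene");w=manip.camera_model("wrist")
print(tri(ray(a,(296,301)),ray(w,(320,245))),plane(ray(a,(296,301)),.035),plane(ray(w,(320,245)),.035))
print("collar edges",plane(ray(w,(277,234)),.035),plane(ray(w,(363,234)),.035))
print("foot",plane(ray(w,(315,133)),.045))
print(R.from_quat(manip.sense()["tool_rot"]).as_matrix())
E
```

```text
(array([ 0.4739, -0.2274,  0.0394]), np.float64(0.001823220094665379)) [ 0.4758 -0.2242  0.035 ] [ 0.4722 -0.2288  0.035 ]
collar edges [ 0.4398 -0.2204  0.035 ] [ 0.5043 -0.2198  0.035 ]
foot [ 0.4677 -0.1473  0.045 ]
[[-0.0097  1.     -0.0011]
 [ 1.      0.0097  0.0012]
 [ 0.0012 -0.0011 -1.    ]]
```

Call:
drive_tool(motion=[[[85,0.08,0.04,1.4,0],[85,0.08,0.04,2.8,0],[85,0.08,0.04,3.9,0],[85,0.08,0.04,4.6,0],[85,0.08,0.04,4.87,0],[50,0.08,0.04,4.87,0],[50,0.08,0.04,4.87,0],[50,0.08,0.04,4.87,0],[50,0.08,0.04,4.87,0]]], squeeze=20)

```text
t: 10.35
tcp_pos: [0.4712, -0.2156, 0.0125]
tool_rot: [0.703, 0.711, 0.0, 0.001]
force: [0.2, -0.1, -0.4]
finger_gap: 0.768
gripper_force: 22.4
```

Call:
drive_tool(motion=[[[50,0,0,0,0],[50,-0.3,0,-0.5,0],[50,-0.8,0,-1.0,0],[50,-1.6,0,-1.6,0],[50,-2.4,0,-2.2,0],[50,-2.6,0,-2.6,0],[50,-2.6,0,-2.6,0],[50,-2.6,0,-2.6,0]]])

```text
t: 11.15
tcp_pos: [0.4711, -0.2927, 0.0895]
tool_rot: [0.703, 0.711, 0.0, -0.0]
force: [-0.8, 0.3, -1.1]
finger_gap: 0.767
gripper_force: 22.7
```

```bash
python3 - <<'E'
from station import manip; from h import *
import cv2
a=manip.snapshot("scene")[220:400,220:400,::-1];b=manip.snapshot("side")[190:370,290:470,::-1]
cv2.imwrite("pics/p6.png",cv2.resize(np.hstack([a,b]),(800,400),interpolation=cv2.INTER_CUBIC))
E
```

```text
(no output)
```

View pics/p6.png

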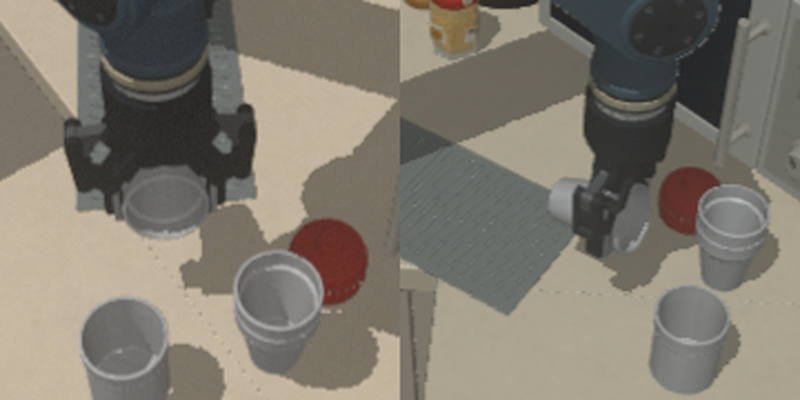

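The mould is held across its collar (side crop, around (600,210)), still almost horizontal with its foot toward +y. I'll set its foot edge on the worktop and roll it upright against the mat's edge.

Call:
drive_tool(motion=[[[50,0,0,1.0,0],[50,0,0,1.9,0],[50,0,0,2.4,0],[50,0,0,2.65,0],[50,0,0,2.65,0]]])

```text
t: 11.75
tcp_pos: [0.4708, -0.2921, 0.0086]
tool_rot: [0.703, 0.711, -0.0, -0.002]
force: [-0.1, -0.8, -0.3]
finger_gap: 0.767
gripper_force: 22.7
```

Call:
drive_tool(motion=[[[50,0.1,0,0,0],[50,0.2,0,0,0],[50,0.26,0,-0.1,0],[50,0.34,0,-0.26,0],[50,0.46,0,-0.41,0],[50,0.58,0,-0.55,0]]])

```text
t: 12.35
tcp_pos: [0.4715, -0.2757, 0.0272]
tool_rot: [0.703, 0.711, 0.0, 0.0]
force: [-0.2, -0.1, -1.4]
finger_gap: 0.767
gripper_force: 22.7
```

```bash
cat > tilt.py <<'E'
from station import manip; from h import *
import cv2
def tilt(ds=12.,off=.0255,names=("scene","side"),v=True):
    s=manip.sense();T=s["tcp_pos"];f=-R.from_quat(s["tool_rot"]).as_matrix()[:,0] # mouth dir, horizontal (away from tool x)
    f[2]=0;f/=np.linalg.norm(f);res=[]
    ims=[]
    for n in names:
        g=cv2.GaussianBlur(manip.snapshot(n),(0,0),1.2).astype(np.float32)
        G=max((np.hypot(cv2.Sobel(g[:,:,k],cv2.CV_32F,1,0),cv2.Sobel(g[:,:,k],cv2.CV_32F,0,1)) for k in range(3)),key=lambda x:x.mean())
        ims.append((manip.camera_model(n),np.minimum(G,80)))
    for ph in range(-20,121,5):
        a=np.cos(np.radians(ph))*f+np.sin(np.radians(ph))*np.array([0,0,1]); e=np.cross(a,np.cross(a,[.3,.9,.2]));e/=np.linalg.norm(e);h=np.cross(a,e)
        best=[]
        for dz in(-.003,0,.003):
            sc=0;g0=T+[0,0,off+dz]; 
            for m,G in ims:
                P=[]
                for sm,r in((0,.02),(.062,.029),(.062,.033),(.08,.033)):
                    t=np.linspace(0,2*np.pi,40);P.append(g0+(sm-.08+ds/1000)*a+r*(np.cos(t)[:,None]*e+np.sin(t)[:,None]*h))
                foot=proj(m,P[0]);hull=cv2.convexHull(proj(m,np.vstack(P[:2])).astype(np.float32))[:,0]
                q=np.vstack([np.linspace(hull[i],hull[(i+1)%len(hull)],8) for i in range(len(hull))])
                sc+=cv2.remap(G,q[:,0].astype(np.float32),q[:,1].astype(np.float32),1).mean()
            best.append(sc)
        res.append((round(float(max(best)),1),ph))
    print(sorted(res,reverse=True)[:6], [r[0] for r in res])
if __name__=="__main__": tilt(); tilt(names=("side",)); tilt(names=("scene",))
E
python3 tilt.py
```

```text
[(104.5, 85), (100.8, 90), (92.4, 80), (83.3, 55), (82.6, 70), (82.1, 60)] [59.1, 56.1, 56.3, 59.0, 60.1, 59.1, 50.6, 49.8, 53.2, 53.8, 53.3, 55.3, 63.7, 74.1, 81.8, 83.3, 82.1, 79.7, 82.6, 77.3, 92.4, 104.5, 100.8, 80.8, 63.5, 48.8, 36.4, 29.7, 33.2]
[(45.2, 85), (44.2, 90), (41.2, 60), (40.8, 55), (40.6, 80), (40.2, 65)] [29.3, 24.8, 23.9, 29.5, 34.2, 34.7, 33.5, 34.2, 36.1, 37.2, 36.4, 31.7, 32.3, 34.3, 37.9, 40.8, 41.2, 40.2, 35.6, 33.5, 40.6, 45.2, 44.2, 35.7, 25.7, 22.2, 18.3, 14.6, 14.8]
[(60.8, 85), (56.8, 90), (55.3, 80), (50.2, 70), (45.9, 95), (44.2, 75)] [29.4, 29.3, 27.7, 27.8, 27.8, 24.1, 16.6, 16.7, 17.2, 17.6, 20.2, 26.4, 32.0, 39.8, 43.2, 42.9, 42.8, 44.1, 50.2, 44.2, 55.3, 60.8, 56.8, 45.9, 38.0, 26.8, 18.6, 16.5, 19.7]
```

```bash
cat > col.py <<'E'
from station import manip; from h import *
import cv2
np.set_printoptions(precision=0,suppress=True,linewidth=200)
s=manip.sense();T=s["tcp_pos"];m=manip.camera_model("wrist");f=-R.from_quat(s["tool_rot"]).as_matrix()[:,0]
im=manip.snapshot("wrist").astype(float);cv2.imwrite("pics/w_%.2f.png"%s["t"],im[:,:,::-1])
for ph in range(-10,110,10):
    a=np.cos(np.radians(ph))*f+np.sin(np.radians(ph))*np.array([0,0,1]);u=np.cross(np.cross(a,f) if ph else [f[1],-f[0],0],a)
    u=np.sin(np.radians(ph))*-f+np.cos(np.radians(ph))*np.array([0,0,1])
    g=T+[0,0,.0255];F=g-.068*a
    print(ph,"foot up/low",proj(m,[F+.02*u,F-.02*u]).round().tolist(),"rim up/low",proj(m,[g+.012*a+.033*u,g+.012*a-.033*u])[:,1].round())
c=int(proj(m,[T])[0,0])
for r in range(120,480,6): 
    p=im[r-1:r+2,c-3:c+4].mean((0,1));print(r,p.round(),end=";")
E
python3 col.py
```

```text
-10 foot up/low [[315.0, 164.0], [315.0, 132.0]] rim up/low [443. 307.]
0 foot up/low [[315.0, 142.0], [315.0, 139.0]] rim up/low [435. 320.]
10 foot up/low [[315.0, 132.0], [315.0, 150.0]] rim up/low [422. 334.]
20 foot up/low [[315.0, 131.0], [315.0, 165.0]] rim up/low [405. 348.]
30 foot up/low [[315.0, 137.0], [315.0, 181.0]] rim up/low [384. 362.]
40 foot up/low [[315.0, 147.0], [315.0, 199.0]] rim up/low [361. 376.]
50 foot up/low [[315.0, 161.0], [315.0, 218.0]] rim up/low [338. 390.]
60 foot up/low [[315.0, 176.0], [315.0, 238.0]] rim up/low [315. 403.]
70 foot up/low [[315.0, 194.0], [315.0, 259.0]] rim up/low [293. 415.]
80 foot up/low [[315.0, 213.0], [315.0, 280.0]] rim up/low [275. 426.]
90 foot up/low [[315.0, 232.0], [315.0, 302.0]] rim up/low [260. 436.]
100 foot up/low [[315.0, 253.0], [315.0, 325.0]] rim up/low [249. 443.]
120 [86. 90. 91.];126 [94. 98. 98.];132 [ 98. 101. 101.];138 [ 98. 101. 101.];144 [ 99. 102. 102.];150 [89. 92. 92.];156 [136. 136. 139.];162 [138. 138. 141.];168 [139. 138. 141.];174 [139. 138. 142.];180 [139. 139. 142.];186 [139. 139. 142.];192 
[... 365 characters left out ...]
5. 148.];300 [145. 145. 148.];306 [146. 145. 148.];312 [146. 146. 149.];318 [146. 146. 149.];324 [146. 146. 149.];330 [145. 144. 147.];336 [ 98.  98. 101.];342 [ 98.  98. 101.];348 [ 98.  98. 101.];354 [ 98.  98. 101.];360 [ 99.  98. 101.];366 [90. 89. 92.];372 [95. 95. 98.];378 [94. 93. 96.];384 [94. 94. 96.];390 [94. 93. 96.];396 [94. 93. 96.];402 [93. 93. 96.];408 [93. 93. 95.];414 [78. 77. 79.];420 [12. 12. 14.];426 [13. 13. 15.];432 [13. 13. 16.];438 [13. 13. 16.];444 [13. 13. 15.];450 [13. 13. 15.];456 [13. 13. 16.];462 [12. 13. 16.];468 [13. 13. 15.];474 [12. 13. 15.];[ WARN:0@0.872] global loadsave.cpp:1063 imwrite_ Unsupported depth image for selected encoder is fallbacked to CV_8U.
```

Call:
drive_tool(motion=[[[50,0.15,0,-0.14,0],[50,0.29,0,-0.26,0],[50,0.44,0,-0.37,0],[50,0.6,0,-0.46,0],[50,0.76,0,-0.53,0],[50,0.92,0,-0.59,0]]])

```text
t: 13.2
tcp_pos: [0.471, -0.2477, 0.0444]
tool_rot: [0.703, 0.711, 0.0, 0.0]
force: [1.0, -0.6, -0.9]
finger_gap: 0.765
gripper_force: 22.7
```

```bash
python3 col.py | tail -1 | tr ';' '\n' | awk '{print $1,$3,$4}' | tr '\n' ';'; python3 -c "
from station import manip;s=manip.sense();print(s['tcp_pos'],s['force'])"
```

```text
120 95. 99.;126 93. 93.];132 98. 99.];138 96. 100.;144 96. 100.;150 95. 100.;156 138. 141.];162 140. 143.];168 140. 143.];174 141. 144.];180 141. 144.];186 142. 144.];192 142. 145.];198 142. 145.];204 142. 145.];210 143. 146.];216 143. 146.];222 144. 147.];228 144. 147.];234 144. 147.];240 144. 147.];246 145. 148.];252 145. 148.];258 145. 148.];264 146. 148.];270 146. 149.];276 146. 150.];282 147. 150.];288 147. 150.];294 147. 150.];300 147. 150.];306 148. 151.];312 148. 151.];318 148. 151.];324 148. 152.];330 151. 155.];336 100. 103.];342 100. 103.];348 101. 103.];354 100. 103.];360 100. 103.];366 91. 94.];372 97. 97.;378 96. 98.];384 96. 98.];390 95. 98.];396 95. 98.];402 95. 98.];408 95. 97.];414 79. 81.];420 12. 14.];426 13. 15.];432 14. 16.];438 13. 16.];444 14. 16.];450 14. 16.];456 13. 16.];462 12. 16.];468 13. 16.];474 14. 16.];[ 0.47078532 -0.24688625  0.0444947 ] [-0.58063652  0.5053217  -0.69953484][ WARN:0@0.691] global loadsave.cpp:1063 imwrite_ Unsupported depth image for selected encoder is fallbacked to CV_8U.
```

```bash
python3 - <<'E'
from station import manip; from h import *
s=manip.sense();T=s["tcp_pos"];m=manip.camera_model("wrist");f=-R.from_quat(s["tool_rot"]).as_matrix()[:,0]
for S in(.060,.064,.068,.072):
  for ph in(-10,-5,0,5,12,20,30):
    c,n=np.cos(np.radians(ph)),np.sin(np.radians(ph));a=c*f+n*np.array([0,0,1]);u=-n*f+c*np.array([0,0,1])
    g=T+[0,0,.0255];F=g-S*a;x=np.array([1,0,0])
    p=proj(m,[F+.02*u,F-.02*u,F+.062*a+.029*u,F+.062*a+.033*u,F+.02*x,F-.02*x]);print(S,ph,p[:4,1].round(),"w",(p[4,0]-p[5,0]).round(1))
import cv2
im=cv2.imread(sorted(__import__("glob").glob("pics/w_*"))[-1]).astype(int)
for r in(158,170,200,260,320,345): 
    d=np.abs(np.diff(cv2.GaussianBlur(im[r:r+1].astype(np.uint8),(5,1),0).astype(int).sum(2)[0]));print(r,[(int(i),int(d[i])) for i in np.where(d>18)[0] if 200<i<430])
E
```

```text
0.06 -10 [197. 156. 408. 420.] w 138.6
0.06 -5 [184. 159. 402. 413.] w 132.6
0.06 0 [173. 162. 395. 405.] w 126.9
0.06 5 [166. 166. 388. 397.] w 121.5
0.06 12 [159. 173. 377. 383.] w 114.6
0.06 20 [156. 183. 363. 367.] w 107.6
0.06 30 [158. 198. 344. 345.] w 100.0
0.064 -10 [180. 145. 398. 410.] w 141.0
0.064 -5 [168. 147. 391. 402.] w 134.3
0.064 0 [158. 151. 384. 393.] w 128.1
0.064 5 [151. 155. 375. 384.] w 122.3
0.064 12 [145. 163. 363. 369.] w 114.9
0.064 20 [143. 174. 348. 352.] w 107.4
0.064 30 [147. 189. 330. 330.] w 99.3
0.068 -10 [164. 132. 388. 400.] w 143.4
0.068 -5 [151. 135. 380. 391.] w 136.2
0.068 0 [142. 139. 371. 381.] w 129.4
0.068 5 [136. 144. 362. 370.] w 123.1
0.068 12 [131. 153. 349. 355.] w 115.1
0.068 20 [131. 165. 334. 337.] w 107.1
0.068 30 [137. 181. 316. 315.] w 98.7
0.072 -10 [146. 119. 378. 390.] w 145.9
0.072 -5 [134. 123. 369. 379.] w 138.0
0.072 0 [126. 128. 359. 368.] w 130.7
0.072 5 [120. 133. 349. 356.] w 123.9
0.072 12 [117. 143. 335. 340.] w 115.4
0.072 20 [119. 156. 320. 322.] w 106.9
0.072 30 [127. 173. 302. 301.] w 98.1
158 [(364, 19), (365, 26), (366, 25), (415, 31), (416, 50), (417, 32)]
170 [(256, 19), (419, 32), (420, 51), (421, 33)]
200 [(422, 27)]
260 [(242, 34), (243, 51), (244, 27), (385, 26), (386, 20)]
320 [(211, 38), (212, 60), (213, 46), (234, 46), (235, 78), (236, 53), (237, 19), (238, 39), (239, 66), (240, 42), (247, 20), (248, 49), (249, 54), (250, 25), (254, 31), (255, 68), (256, 60), (257, 24), (355, 24), (359, 24), (360, 19), (393, 44), (394, 77), (395, 55), (417, 40), (418, 56), (419, 38)]
345 [(202, 42), (203, 74), (204, 57), (222, 31), (223, 64), (224, 61), (225, 19), (405, 36), (406, 71), (407, 59), (408, 21), (426, 58), (427, 75), (428, 39)]
```

Call:
drive_tool(motion=[[[50,-1.0,0,0,0],[50,-1.8,0,0.2,0],[50,-1.8,0,0.7,0],[50,-1.8,0,1.16,0],[50,-1.6,0,1.16,0],[50,-1.4,0,1.16,0],[50,-1.25,0,1.16,0],[50,-1.15,0,1.16,0]]])

```text
t: 14.05
tcp_pos: [0.4715, -0.2833, 0.01]
tool_rot: [0.702, 0.712, -0.001, 0.001]
force: [-5.7, -9.9, 3.4]
finger_gap: 0.771
gripper_force: 22.6
```

Call:
drive_tool(motion=[[[50,0.08,0,-0.04,0],[50,0.15,0,-0.11,0],[50,0.22,0,-0.19,0],[50,0.33,0,-0.32,0],[50,0.45,0,-0.45,0]]])

```text
t: 14.55
tcp_pos: [0.4721, -0.2716, 0.0244]
tool_rot: [0.702, 0.712, -0.001, 0.003]
force: [-3.4, -5.5, 3.9]
finger_gap: 0.766
gripper_force: 22.1
```

```bash
python3 col.py 2>/dev/null| tail -1 | tr ';' '\n' | awk '{print $1,$4}' | tr '\n' ';'
```

```text
120 102.;126 103.;132 98.];138 103.;144 103.];150 104.];156 103.;162 133.];168 133.];174 133.];180 133.];186 133.];192 133.];198 133.];204 133.];210 134.];216 134.];222 135.];228 134.];234 135.];240 135.];246 135.];252 136.];258 136.];264 136.];270 136.];276 136.];282 136.];288 136.];294 136.];300 136.];306 137.];312 137.];318 137.];324 137.];330 99.;336 96.];342 86.];348 98.;354 99.;360 99.;366 99.;372 99.;378 99.;384 102.];390 102.];396 97.];402 98.;408 97.];414 117.];420 14.];426 16.];432 16.];438 16.];444 16.];450 16.];456 16.];462 16.];468 15.];474 16.];
```

Call:
drive_tool(motion=[[[50,0.14,0,-0.12,0],[50,0.28,0,-0.23,0],[50,0.43,0,-0.32,0],[50,0.58,0,-0.4,0],[50,0.73,0,-0.45,0],[50,0.87,0,-0.49,0]]])

```text
t: 15.2
tcp_pos: [0.472, -0.2451, 0.0398]
tool_rot: [0.702, 0.712, -0.001, 0.003]
force: [-4.2, -6.0, 11.1]
finger_gap: 0.768
gripper_force: 22.8
```

```bash
python3 col.py 2>/dev/null| tail -1 | tr ';' '\n' | awk '{print $1,$4}' | tr '\n' ';'
```

```text
120 103.;126 104.;132 100.;138 105.;144 104.;150 104.;156 105.];162 95.];168 104.];174 104.];180 104.];186 83.];192 115.];198 114.];204 114.];210 114.];216 115.];222 115.];228 115.];234 115.];240 116.];246 116.];252 116.];258 116.];264 116.];270 117.];276 117.];282 118.];288 117.];294 118.];300 94.];306 105.];312 127.];318 126.];324 126.];330 92.];336 93.];342 93.];348 92.];354 92.];360 96.];366 95.];372 149.];378 126.];384 127.];390 127.];396 128.];402 128.];408 129.];414 117.];420 16.];426 17.];432 17.];438 17.];444 17.];450 17.];456 17.];462 17.];468 18.];474 17.];
```

Call:
drive_tool(motion=[[[50,0.19,0,-0.06,0],[50,0.38,0,-0.1,0],[50,0.57,0,-0.12,0],[50,0.76,0,-0.12,0],[50,0.95,0,-0.1,0],[50,1.12,0,-0.07,0],[50,1.15,0,-0.04,0],[50,1.15,0,-0.02,0]]])

```text
t: 16.05
tcp_pos: [0.4714, -0.2084, 0.0411]
tool_rot: [0.703, 0.712, 0.0, 0.002]
force: [-2.1, 0.2, 23.7]
finger_gap: 0.764
gripper_force: 26.5
```

```bash
python3 col.py 2>/dev/null| tail -1 | tr ';' '\n' | awk '{print $1,$4}' | tr '\n' ';'
```

```text
120 111.];126 103.;132 107.];138 111.];144 111.];150 111.];156 111.];162 111.];168 111.];174 111.];180 106.];186 101.;192 111.];198 111.];204 112.];210 108.];216 111.];222 111.];228 111.];234 109.];240 96.];246 82.];252 82.];258 83.];264 84.];270 83.];276 83.];282 83.];288 95.];294 95.];300 94.];306 90.];312 155.];318 151.];324 90.];330 90.];336 91.];342 93.];348 98.];354 102.];360 110.];366 110.];372 110.];378 110.];384 110.];390 110.];396 110.];402 110.];408 110.];414 125.];420 19.];426 19.];432 20.];438 20.];444 21.];450 20.];456 20.];462 20.];468 20.];474 20.];
```

Call:
drive_tool(motion=[[[75,0,0,0,0],[85,0,0,0,0],[85,0,0,0,0],[85,0,0,-0.2,0],[85,0,0,-0.28,0],[50,0,0,-0.28,0],[50,0,0,-0.28,0],[50,0,0,-0.28,0],[50,0,0,-0.28,0]]])

```text
t: 17.0
tcp_pos: [0.4707, -0.2086, 0.0469]
tool_rot: [0.703, 0.711, 0.0, 0.0]
force: [-0.5, 1.2, 6.4]
finger_gap: 0.769
gripper_force: 21.3
```

```bash
cat > fit.py <<'E'
from station import manip; from h import *
import cv2
from scipy.optimize import minimize
def grad(im):
    g=cv2.GaussianBlur(im,(0,0),1.0).astype(np.float32); return np.max([np.hypot(cv2.Sobel(g[:,:,k],cv2.CV_32F,1,0),cv2.Sobel(g[:,:,k],cv2.CV_32F,0,1)) for k in range(3)],0).clip(0,120)
def score(G,m,c,rs):
    return np.mean([cv2.remap(G,*(proj(m,circ([c[0],c[1],z],r)).astype(np.float32).T[:,:,None]),cv2.INTER_LINEAR).mean() for z,r in rs])
def fit(views,c0,rs,span=.012):
    Gs=[(grad(i),m) for i,m in views]; f=lambda c:sum(score(G,m,c,rs) for G,m in Gs)
    g=np.arange(-span,span+1e-9,.001); return max((f((c0[0]+x,c0[1]+y)),round(c0[0]+x,4),round(c0[1]+y,4)) for x in g for y in g)
E
python3 - <<'E'
from fit import *
a=(cv2.imread("pics/scene0.png"),manip.camera_model("scene"));b=(cv2.imread("pics/side0.png"),manip.camera_model("side"))
w=manip.camera_model("wrist");w=dict(w,origin=np.array([.3785,-.1519,.3738]),orientation=np.array([-.0992,-.0996,.7027,.6975]));c=(cv2.imread("pics/w1.png"),w)
rs=[(.098,.033),(.098,.030),(.080,.033)]
for v in([a],[b],[c],[a,b],[a,b,c]): print("nest",fit(v,(.549,-.373),rs))
rt=[(.08,.033),(.08,.030),(.062,.033)]
for v in([a],[c],[a,b,c]): print("tin",fit(v,(.434,-.389),rt))
s=manip.sense();print(s["tcp_pos"],s["finger_gap"],s["force"])
E
```

```text
nest (np.float32(50.323593), np.float64(0.551), np.float64(-0.371))
nest (np.float32(59.697384), np.float64(0.54), np.float64(-0.374))
nest (np.float32(83.374374), np.float64(0.548), np.float64(-0.373))
nest (np.float32(105.616325), np.float64(0.55), np.float64(-0.372))
nest (np.float32(185.88008), np.float64(0.548), np.float64(-0.373))
tin (np.float32(79.518654), np.float64(0.434), np.float64(-0.39))
tin (np.float32(54.716473), np.float64(0.434), np.float64(-0.391))
tin (np.float32(187.38336), np.float64(0.434), np.float64(-0.391))
[ 0.47067427 -0.20861365  0.0468805 ] 0.7693936748538056 [-0.5425509   1.24603845  6.42972438]
```

```bash
python3 - <<'E'
from fit import *
w=(manip.snapshot("wrist")[:,:,::-1].copy(),manip.camera_model("wrist"));a=(manip.snapshot("scene")[:,:,::-1].copy(),manip.camera_model("scene"))
rs=[(.084,.033),(.084,.030)]
for v in([w],[a],[a,w]): print("rim",fit(v,(.4707,-.2086),rs,.014))
print("foot/collar",fit([w],(.4707,-.2086),[(.066,.033),(.084,.033),(.084,.03)],.014))
E
```

```text
rim (np.float32(71.9623), np.float64(0.4707), np.float64(-0.2106))
rim (np.float32(77.249344), np.float64(0.4707), np.float64(-0.2156))
rim (np.float32(132.76952), np.float64(0.4707), np.float64(-0.2106))
foot/collar (np.float32(54.32922), np.float64(0.4707), np.float64(-0.2106))
```

Call:
drive_tool(motion=[[[50,0,0,-1,0],[50,0,0,-2,0],[50,0,0,-3,0],[50,0,0,-4,-1],[50,0,0,-4.8,-2],[50,-0.5,0.2,-4.8,-3],[50,-1.2,0.6,-4.8,-4],[50,-1.9,1.0,-4.8,-5],[50,-2.6,1.4,-4.8,-6],[50,-3.3,1.8,-4.8,-7]]])

```text
t: 18.1
tcp_pos: [0.5256, -0.3076, 0.1898]
tool_rot: [0.284, 0.959, 0.0, -0.001]
force: [-0.3, -1.2, -0.5]
finger_gap: 0.769
gripper_force: 23.1
```

Call:
drive_tool(motion=[[[50,-0.45,-0.35,0,-1],[50,-0.9,-0.7,0,-2],[50,-1.3,-1.1,0,-3],[50,-1.74,-1.47,0,-4],[50,-1.74,-1.47,0,-4.1],[50,-1.74,-1.47,0,-4.1]]])

```text
t: 18.7
tcp_pos: [0.5443, -0.372, 0.1896]
tool_rot: [0.007, 1.0, 0.001, -0.001]
force: [-0.4, -0.6, -0.7]
finger_gap: 0.77
gripper_force: 23.1
```

```bash
python3 - <<'E'
from fit import *
s=manip.sense();T=s["tcp_pos"];print(s["t"],T,R.from_quat(s["tool_rot"]).as_matrix()[:,0])
V={n:(manip.snapshot(n)[:,:,::-1].copy(),manip.camera_model(n)) for n in("wrist","scene","side")}
for n in V: cv2.imwrite(f"pics/h_{n}.png",V[n][0])
zr=T[2]+.0255+.012
for v in(["wrist"],["scene"],["side"],["wrist","scene"]): print(v,"rim",fit([V[n] for n in v],T[:2],[(zr,.033),(zr,.03)]),"nest",fit([V[n] for n in v],(.5485,-.373),[(.098,.033),(.098,.030),(.080,.033)]))
a=V["wrist"][0];b=cv2.resize(V["scene"][0][230:410,270:450],(480,480),interpolation=cv2.INTER_CUBIC)
cv2.imwrite("pics/h.png",cv2.resize(np.hstack([a,b]),(800,343)))
E
```

```text
18.7 [ 0.5443266  -0.37196496  0.18959198] [-0.99991347  0.01306451  0.00153937]
['wrist'] rim (np.float32(61.049744), np.float64(0.5453), np.float64(-0.372)) nest (np.float32(62.59155), np.float64(0.5495), np.float64(-0.373))
['scene'] rim (np.float32(71.52083), np.float64(0.5463), np.float64(-0.373)) nest (np.float32(77.29069), np.float64(0.5495), np.float64(-0.373))
['side'] rim (np.float32(75.107666), np.float64(0.5413), np.float64(-0.37)) nest (np.float32(61.271214), np.float64(0.5455), np.float64(-0.374))
['wrist', 'scene'] rim (np.float32(130.79976), np.float64(0.5453), np.float64(-0.372)) nest (np.float32(139.88223), np.float64(0.5495), np.float64(-0.373))
```

View pics/h.png

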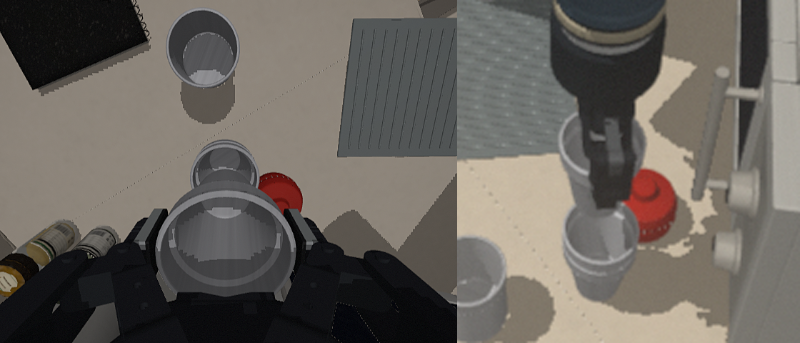

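The last view shows the mould upright, mouth up (wrist half, rim around (228,240)), directly over the nest, about 4 mm short in x.

Call:
drive_tool(motion=[[[50,-0.12,-0.03,0.3,0],[50,-0.12,-0.03,0.9,0],[50,-0.12,-0.03,1.4,0],[50,-0.12,-0.03,1.8,0],[50,-0.12,-0.03,2.2,0],[50,-0.12,-0.03,2.5,0],[50,-0.12,-0.03,2.75,0],[50,-0.12,-0.03,3.0,0]]])

```text
t: 19.65
tcp_pos: [0.5487, -0.3737, 0.1001]
tool_rot: [0.005, 1.0, -0.0, 0.0]
force: [0.1, -0.0, -0.1]
finger_gap: 0.77
gripper_force: 23.1
```

Call:
drive_tool(motion=[[[50,0,0,0.12,0],[50,0,0,0.24,0],[50,0,0,0.34,0],[50,0,0,0.42,0],[50,0,0,0.5,0]]])

```text
t: 20.15
tcp_pos: [0.5499, -0.373, 0.09]
tool_rot: [0.005, 1.0, 0.0, 0.001]
force: [-3.0, 6.3, 28.0]
finger_gap: 0.773
gripper_force: 37.6
```

The finger tips are landing on the nest rim about 11 mm before home. Dropping the mould from there wouldn't be gentle, so I'll lift it out, stand it on the clear worktop and grip it again higher on the collar.

Call:
drive_tool(motion=[[[50,0,0,-0.3,0],[50,0,0,-0.9,0],[50,0,0,-1.8,0],[50,0,0,-2.8,0],[50,0,0,-3.4,0],[50,0.8,1.1,-3.4,0],[50,1.6,2.2,-3.4,0],[50,2.33,3.3,-3.2,0],[50,2.33,3.3,-2.0,0],[50,2.33,3.3,-0.8,0]]])

```text
t: 21.15
tcp_pos: [0.4802, -0.2736, 0.1106]
tool_rot: [0.004, 1.0, -0.002, 0.002]
force: [1.4, -0.8, -1.3]
finger_gap: 0.77
gripper_force: 23.1
```

Call:
drive_tool(motion=[[[50,0,0,0.6,0],[50,0,0,1.1,0],[50,0,0,1.4,0],[50,0,0,1.6,0],[50,0,0,1.75,0],[50,0,0,1.85,0]]])

```text
t: 21.75
tcp_pos: [0.48, -0.2741, 0.0542]
tool_rot: [0.005, 1.0, -0.0, 0.0]
force: [-0.3, 0.7, -0.9]
finger_gap: 0.77
gripper_force: 23.1
```

Call:
drive_tool(motion=[[[50,0,0,0.12,0],[50,0,0,0.22,0],[50,0,0,0.3,0],[50,0,0,0.36,0],[50,0,0,0.38,0]]])

```text
t: 22.25
tcp_pos: [0.4796, -0.2739, 0.0429]
tool_rot: [0.005, 1.0, -0.0, -0.0]
force: [-1.4, 1.6, 6.6]
finger_gap: 0.77
gripper_force: 23.5
```

Call:
drive_tool(motion=[[[75,0,0,0,0],[85,0,0,0,0],[85,0,0,-0.1,0],[85,0,0,-0.35,0],[85,0,0,-0.52,0],[50,0,0,-0.52,0],[50,0,0,-0.52,0],[50,0,0,-0.52,0],[50,0,0,-0.52,0]]], squeeze=25)

```text
t: 23.15
tcp_pos: [0.4802, -0.2742, 0.0593]
tool_rot: [0.005, 1.0, -0.001, 0.001]
force: [-1.0, 0.1, 6.9]
finger_gap: 0.766
gripper_force: 26.2
```

Call:
drive_tool(motion=[[[50,0,0,-0.3,0],[50,0,0,-1.2,0],[50,0,0,-2.4,0],[50,0,0,-3.6,0],[50,-0.7,-1.0,-4.4,0],[50,-1.4,-2.1,-4.5,0],[50,-2.1,-3.0,-4.5,0],[50,-2.33,-3.3,-4.5,0],[50,-2.33,-3.3,-4.5,0]]])

```text
t: 24.05
tcp_pos: [0.5487, -0.3743, 0.1927]
tool_rot: [0.005, 1.0, 0.0, -0.0]
force: [0.2, 0.8, -1.2]
finger_gap: 0.761
gripper_force: 28.3
```

```bash
python3 - <<'E'
from fit import *
s=manip.sense();T=s["tcp_pos"];print(s["t"],T,s["finger_gap"])
V={n:(manip.snapshot(n)[:,:,::-1].copy(),manip.camera_model(n)) for n in("wrist","scene")}
zr=T[2]-.058+.080
for v in(["wrist"],["scene"],["wrist","scene"]): print(v,"rim",fit([V[n] for n in v],T[:2],[(zr,.033),(zr,.03)]),"nest",fit([V[n] for n in v],(.5485,-.373),[(.098,.033),(.098,.030),(.080,.033)]))
E
```

```text
24.05 [ 0.54869146 -0.37429078  0.19266029] 0.7612314020550568
['wrist'] rim (np.float32(64.09914), np.float64(0.5477), np.float64(-0.3733)) nest (np.float32(58.75522), np.float64(0.5475), np.float64(-0.372))
['scene'] rim (np.float32(79.932274), np.float64(0.5477), np.float64(-0.3733)) nest (np.float32(74.513016), np.float64(0.5495), np.float64(-0.372))
['wrist', 'scene'] rim (np.float32(144.0314), np.float64(0.5477), np.float64(-0.3733)) nest (np.float32(130.35367), np.float64(0.5505), np.float64(-0.37))
```

Call:
drive_tool(motion=[[[50,-0.02,0.04,0.4,0],[50,-0.02,0.04,0.9,0],[50,-0.02,0.04,1.4,0],[50,-0.02,0.04,1.8,0],[50,-0.02,0.04,2.15,0],[50,-0.02,0.04,2.45,0],[50,-0.02,0.04,2.7,0],[50,-0.02,0.04,2.9,0]]])

```text
t: 24.95
tcp_pos: [0.5492, -0.3724, 0.1055]
tool_rot: [0.005, 1.0, 0.0, -0.0]
force: [0.2, -0.1, -1.0]
finger_gap: 0.766
gripper_force: 28.3
```

Call:
drive_tool(motion=[[[50,0,0,0.1,0],[50,0,0,0.2,0],[50,0,0,0.27,0],[50,0,0,0.33,0],[50,0,0,0.36,0]]])

```text
t: 25.45
tcp_pos: [0.5493, -0.3724, 0.0955]
tool_rot: [0.005, 1.0, -0.0, 0.0]
force: [-0.3, 0.5, -1.7]
finger_gap: 0.767
gripper_force: 28.3
```

Call:
drive_tool(motion=[[[50,0,0,0.04,0],[50,0,0,0.08,0],[50,0,0,0.1,0]]])

```text
t: 25.75
tcp_pos: [0.55, -0.3726, 0.0953]
tool_rot: [0.005, 1.0, -0.001, 0.001]
force: [-2.7, 2.9, 13.7]
finger_gap: 0.762
gripper_force: 29.4
```

Contact comes exactly at the expected home height. I'll release and withdraw.

Call:
drive_tool(motion=[[[70,0,0,0.05,0],[76,0,0,0,0],[85,0,0,0,0],[85,0,0,0,0],[85,0,0,-0.5,0],[85,0,0,-1.4,0],[85,0,0,-2.4,0],[85,0.8,0,-3.4,0],[85,1.8,0,-4.0,0],[85,2.4,0,-4.0,0]]])

```text
t: 26.75
tcp_pos: [0.4772, -0.3729, 0.2168]
tool_rot: [0.005, 1.0, -0.003, 0.002]
force: [1.0, -0.4, -0.8]
finger_gap: 0.992
gripper_force: 0.0
```

```bash
python3 - <<'E'
from fit import *
s=manip.sense();T=s["tcp_pos"];print(s["t"],T,s["force"])
V={n:(manip.snapshot(n)[:,:,::-1].copy(),manip.camera_model(n)) for n in("wrist","scene","side")}
for v in(["wrist"],["scene"],["wrist","scene"]):
  for dz in(-.006,-.003,0,.003,.006,.012): print(v,dz,fit([V[n] for n in v],(.5495,-.3725),[(.116+dz,.033),(.116+dz,.03),(.098+dz,.033),(.08+dz,.033)],.008))
v=[V["scene"]]
print("tin",fit(v,(.434,-.389),[(.08,.033),(.08,.030),(.062,.033)]))
for n in("scene","side"):
  d=np.abs(cv2.imread(f"pics/{n}0.png").astype(int)-V[n][0]).max(2); print(n,[(k,int(d[y-12:y+12,x-12:x+12].mean())) for k,(x,y) in {"scene":{"jar":(382,195),"timer":(375,345),"spoon":(250,175),"dtin":(286,205),"tin":(276,381)},"side":{"jar":(314,195),"tin":(420,342),"dtin":(265,250)}}[n].items()])
E
```

```text
26.75 [ 0.47717238 -0.37291943  0.21683797] [ 0.98609903 -0.36272943 -0.80681773]
['wrist'] -0.006 (np.float32(68.432014), np.float64(0.5475), np.float64(-0.3715))
['wrist'] -0.003 (np.float32(71.37715), np.float64(0.5455), np.float64(-0.3715))
['wrist'] 0 (np.float32(73.31309), np.float64(0.5445), np.float64(-0.3715))
['wrist'] 0.003 (np.float32(69.07472), np.float64(0.5435), np.float64(-0.3715))
['wrist'] 0.006 (np.float32(63.577866), np.float64(0.5425), np.float64(-0.3715))
['wrist'] 0.012 (np.float32(59.183678), np.float64(0.5425), np.float64(-0.3715))
['scene'] -0.006 (np.float32(72.94512), np.float64(0.5515), np.float64(-0.3665))
['scene'] -0.003 (np.float32(73.02387), np.float64(0.5515), np.float64(-0.3685))
['scene'] 0 (np.float32(72.74849), np.float64(0.5505), np.float64(-0.3705))
['scene'] 0.003 (np.float32(73.00361), np.float64(0.5505), np.float64(-0.3715))
['scene'] 0.006 (np.float32(72.69133), np.float64(0.5505), np.float64(-0.3735))
['scene'] 0.012 (np.float32(73.42762), np.float64(0.5485), np.float64(-0.3795))
['wrist', 'scene'] -0.006 (np.float32(128.73352), np.float64(0.5495), np.float64(-0.3695))
['wrist', 'scene'] -0.003 (np.float32(126.75273), np.float64(0.5495), np.float64(-0.3705))
['wrist', 'scene'] 0 (np.float32(123.09141), np.float64(0.5505), np.float64(-0.3695))
['wrist', 'scene'] 0.003 (np.float32(125.923645), np.float64(0.5505), np.float64(-0.3715))
['wrist', 'scene'] 0.006 (np.float32(124.57556), np.float64(0.5495), np.float64(-0.3725))
['wrist', 'scene'] 0.012 (np.float32(113.630486), np.float64(0.5485), np.float64(-0.3745))
tin (np.float32(85.66572), np.float64(0.434), np.float64(-0.39))
scene [('jar', 13), ('timer', 18), ('spoon', 123), ('dtin', 67), ('tin', 15)]
side [('jar', 19), ('tin', 15), ('dtin', 30)]
```

```bash
python3 -c "
from station import manip; print(manip.sign_off())"
```

```text
the job is handed in; nothing more can be done
None
```

The tapered mould is turned over and nested mouth up: it met the nest at the home height under a 14 N push, and I handed in at about 27 s. The nest is still in place and the standing tin was not moved. The arm did not go to the drained tin, jar, timer or spoon, and the final images could not confirm the drained tin or the spoon. An earlier descent stopped about 11 mm short with the finger tips pressing on the nest rim, about 28 N at the wrist.

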